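# Clear the tipped wagon and line up the railway turntable

### The job

A model goods wagon has tipped over on the model railway's free-turning turntable. Lift it off and set it down, without dropping it and lying on its side just as it is, at the bottom of the wooden service cradle's channel, lengthwise and midway along it. Then turn the empty turntable by its little round cabin until its track clicks into line with the siding where the locomotive waits (either way round will do), let go, and leave everything else on the table where it is.

Things in the scene. Friction and masses are not known exactly. Their poses are not given: they have to be found in the camera images.
- wagon: brown goods wagon, grey roof, lying on its side, 32 mm high, 80-170 g. Origin: centre of the underside it lies on; x = length (110 mm, 124 over couplings), y to the roof, z up. In y from -21 mm (wheels, 12 mm across, at x = +-36) to +21 (flat roof). Between the wheels the flat underframe is at y = -15: a pinch along y at x = 0 is 36 mm wide, centred at y = +3. Starts near mid-deck, at any yaw
- cradle: fixed cradle: dark cork-lined board 130 x 95 x 12 mm with four outward-flaring cheeks 20 mm long at x = +-48 mm, rising 24 mm over the board. Origin: centre of its underside; x along the channel. Channel floor at z = 12 mm, 52 mm wide (66 at the top), open-ended, 76 mm gap between cheeks for fingers. At the robot's left or right; a divided wooden parts box stands on the other side
- turntable: fixed round concrete-grey turntable board, 330 mm across, 36 mm high, with a straight siding 90 mm wide, also 36 mm high, running out along its +x to a wooden buffer. Origin: on the deck's hinge axis at table level; x points along the siding track. The siding may point up to 0.4 rad either way from straight ahead.
- deck: round grey deck, 250 mm across, top 36 mm above the table, two dark flush rails. Origin: on the hinge axis at table level; x along its track, y to the cabin. Spins very freely, over a full turn; a spring catch clicks when its track meets the siding's line, either way round: 2-3 N at the cabin moves it in or out, within 0.05 rad it draws it true. Starts 0.5 to 1.57 rad off, cabin on robot's side
- cabin (a point): foot of the round white operator's cabin fixed to the deck near its rim (on deck level, on the cabin's axis, 106 mm from the hinge axis): an upright cylinder, 28 mm diameter, straight for 42 mm, 49 mm high with its domed top. The handle for turning the deck; a vertical pinch may keep its yaw while the cabin turns between the fingers.
- loco: model locomotive, 106 mm long, 30 mm wide, 51 mm high, dark green, standing loose on the siding; leave alone. Origin: centre of its underside.
- screwdriver: loose screwdriver, 160 mm, lying far right; leave alone
- brush: loose brush, 160 mm, lying far left; leave alone
- jar: loose small jar, 40 mm diameter, 50 mm high, left of the turntable; leave alone
- cottage: loose model cottage, 85 x 65 mm, about 75 mm high, right of the turntable; leave alone
- oil: loose small bottle, 32 mm diameter, 100 mm high, far right; leave alone

How it is judged:
On the way, in this order (a step that is already met when the one before it is completed fails the run):
1. the wagon is lifted clear of the turntable (height (world z) of wagon above 0.06 m and contact force between wagon and the fingers above 0.1 N), for 0.2 s.
2. the wagon lies released in the cradle's channel (x of wagon in the frame of cradle between -0.02 and 0.02 m and y of wagon in the frame of cradle between -0.01 and 0.01 m and z of wagon in the frame of cradle between 0.008 and 0.017 m and angle between the x axis of wagon and the x axis of cradle, either way round below 0.12 rad and angle between wagon's own z axis and vertical below 0.12 rad and contact force between wagon and the fingers below 0.05 N), for 0.2 s.
3. the deck's track is in line with the siding and let go (angle between the x axis of deck and the x axis of turntable, either way round below 0.05 rad and angular speed of deck below 0.1 rad/s and contact force between deck and the arm below 0.05 N and contact force between deck and the fingers below 0.05 N), for 0.2 s.
At the end, for the whole second after the job is handed in: The wagon rests released on its side on the channel floor of the cradle (within 20 mm of midway along, 10 mm across, lengthwise and flat within 0.12 rad, origin 8 to 17 mm up); the deck is let go, at rest, its track within 0.05 rad of the siding's line, either way round (all of step 2 and all of step 3 and linear speed of wagon below 0.02 m/s); the robot touches nothing.
It fails at once if the wagon is dropped (falls free faster than 0.7 m/s, about 25 mm) (linear speed of wagon above 0.7 m/s and contact force between wagon and the fingers below 0.02 N).
It fails at once if the locomotive is moved by more than 30 mm (distance of loco from where it was at the start of the episode above 0.03 m).
It fails at once if the screwdriver, brush, jar, cottage or oil bottle is moved by more than 40 mm (distance of any of screwdriver, brush, jar, cottage, oil from where it was at the start of the episode above 0.04 m).
It also fails if it takes over 59 s, if anything falls off the work surface, if the arm or the gripper's body presses on something with over 40 N, if the wrist force passes 120 N, or if a joint passes its speed limit or range.

### The arm

A 6-joint arm with a two-finger parallel gripper is mounted at the origin on the work surface. World frame = base frame: x ahead of the robot, y to its left, z up, the work surface at z = 0. Lengths are in m, angles in rad, forces in N, time in s.
With the tool pointing down it reaches from about 0.3 to 0.775 m from the base axis. Payload 14.6 kg.
Tool frame: the origin (TCP) lies between the finger pads; the fingertips stand ctrl.tip_reach ahead of it and the grasp point (between the pads) lies 2 mm behind it (ctrl.tip_reach is the distance from the TCP to the fingertips, in m); z points along the fingers, y is the direction in which the jaws open and shut (so a half turn about z gives the same grasp; the last joint's range is limited). The gripper opens to 94 mm and grips with 3 to 60 N. Pads are 16 mm wide; open, the fingers measure 119 mm over their backs; the gripper's body (75 mm by 177 mm) begins 78 mm behind the grasp point.
Start: joints at [-1.344, 0.3, 1.521, -0, 1.321, -0.067], TCP at [0.159, -0.526, 0.222] pointing down, gripper open.
Joint ranges: [-3.03, 3.03], [-0.79, 2.21], [0.23, 2.52], [-1.04, 4.18], [0, 3.07], [-2.55, 2.55]. Speed limits (rad/s): [2.22, 2.22, 2.57, 3.14, 3.14, 3.14].

### API

Orientations are given as [roll, pitch, yaw] about the fixed x, y, z axes, in that order (R = Rz(yaw) Ry(pitch) Rx(roll)).
In Python, from station import ctrl gives the robot as it stands. The module is installed in compiled form; this text tells all that it offers.
- The arm moves only by the tool move_arm, never from a script. Its argument "commands" is a list of rows, each a list of 4 numbers: the shift along the tool's x, y, z in m, then the turn about the tool's z in degrees. In form: [[dx, dy, dz, roll], ...]. A call has 1 to 10 rows; each row is the pose to reach, as a shift and turn from the pose measured when the call began, along the tool's axes at that moment; what a row does not reach only later rows make up. A row lasts 1/8 s, in which the tool goes at most 62.5 mm and 10.7 degrees, less where a joint would pass 70% of its speed; a pose out of reach is approached as far as the arm can. A call with a gripper value outside its range is refused whole. "jaw" is the opening, from -1 (shut) to 1 (fully open), set as the call begins (left out, the last holds). The fingers move at their own pace and stop on an object; "grip_force" is the grip in N (left out, the last holds). Time passes only in rows, so rows that repeat a pose let the fingers close. It gives the time, the measured TCP pose, the force and the opening at its end, in the units of the state.
- ctrl.get_obs(): the state, without advancing time (a new reading comes with each control period).
- ctrl.camera(name): name is "side" or "top"; returns a dict with "pixels" (480x640x3 uint8, red, green, blue), "fx", "fy", "cx", "cy" (pixels), "position" and "orientation" of the camera in the world. Camera axes: x right, y down, z forward; pixel columns grow to the right and rows downward; lengths in m; the calibration is good to about 2 mm. A picture is of the moment at which its call begins. There is no depth.
- ctrl.hand_in(): hands the job in, once; it reports no verdict.
The state is a dict: "time_s": time; "qpos": joint angles; "joint_vel": joint speeds; "tau": joint torques, N m; "ee_pos": TCP position; "eef_rot": TCP orientation; "force": force on the tool from outside, world axes, zero at the start; "moment": the same for the moment, N m; "grip_width": finger opening in m.
Only numpy, scipy, OpenCV 4.12 (cv2) and the standard library are available. Lean on these libraries where they do the work, as an engineer would, in place of code of your own. Each camera call takes 0.05 s, during which the arm holds its last target. There are 200 camera calls.

## Working session

There is one attempt and no reset: what is moved stays moved. The work goes in short steps, Python scripts to look and compute and a tool call to move; the robot and the scene stay as the last step left them, time stands still between calls to the robot, and variables do not carry over. Pictures are saved under pics/ and viewed, on a budget of 10 in all, crops included, one or two more only if the job needs it, and the job is handed in when it is done.

Besides the shell and the picture viewer there is one more tool, called after "Emit:" as name(argument=value, ...) on one line, values as JSON. move_arm: Moves the arm, as the interface text tells. Its arguments: {"type":"object","properties":{"commands":{"type":"array"},"jaw":{"type":"number"},"grip_force":{"type":"number"}},"required":["commands"]}

```bash
mkdir -p pics; cat > h.py <<'E'
import numpy as np, cv2
from station import ctrl
def cam(n):
    c=ctrl.camera(n); return c
def save(c,f): cv2.imwrite('pics/'+f,np.ascontiguousarray(c['pixels'][:,:,::-1]))
def R(c):
    from scipy.spatial.transform import Rotation as Ro
    o=np.array(c['orientation'],float)
    if o.shape==(3,3): return o
    return Ro.from_euler('xyz',o).as_matrix() if o.size==3 else None
def ray(c,uv,z):
    uv=np.atleast_2d(np.array(uv,float))
    d=np.c_[(uv[:,0]-c['cx'])/c['fx'],(uv[:,1]-c['cy'])/c['fy'],np.ones(len(uv))]@R(c).T
    p=np.array(c['position']); return p+d*((z-p[2])/d[:,2])[:,None]
E
python3 - <<'E'
from h import *
for n in('top','side'):
    c=cam(n);save(c,n+'0.png');print(n,{k:c[k] for k in c if k!='pixels'})
print(ctrl.tip_reach,ctrl.get_obs())
E
```

```text
top {'fx': 577.6084866217153, 'fy': 577.6084866217153, 'cx': 316.5147257289977, 'cy': 238.23216153377714, 'position': array([ 0.35378092, -0.01393264,  1.59448233]), 'orientation': array([-2.97069016, -0.00783111, -1.541202  ])}
side {'fx': 596.0617615678303, 'fy': 596.0617615678303, 'cx': 323.3371812025899, 'cy': 245.64156749054916, 'position': array([-0.12140245,  0.8831592 ,  1.01846862]), 'orientation': array([-2.2703291 , -0.00670198, -2.43077045])}
0.017 {'time_s': 0.1, 'qpos': array([-1.34359122e+00,  3.00411730e-01,  1.52149534e+00, -9.93452856e-08,
        1.32073093e+00, -6.65758554e-02]), 'joint_vel': array([-0.00055359, -0.00057859, -0.00321719,  0.00147291,  0.00113595,
       -0.00117108]), 'tau': array([ 8.96383808e-04, -5.32643294e+01, -3.53282940e+01,  7.09441770e-02,
        2.34464795e-02, -5.69224403e-05]), 'ee_pos': array([ 0.15922623, -0.52622106,  0.22195516]), 'eef_rot': array([-3.14054962e+00, -6.94474308e-05,  2.93780954e-01]), 'force': array([-0.02242111,  0.72754225, -0.25543738]), 'moment': array([ 0.02367997,  0.0012561 , -0.00859762]), 'grip_width': 0.09385953973524853}
```

View pics/top0.png

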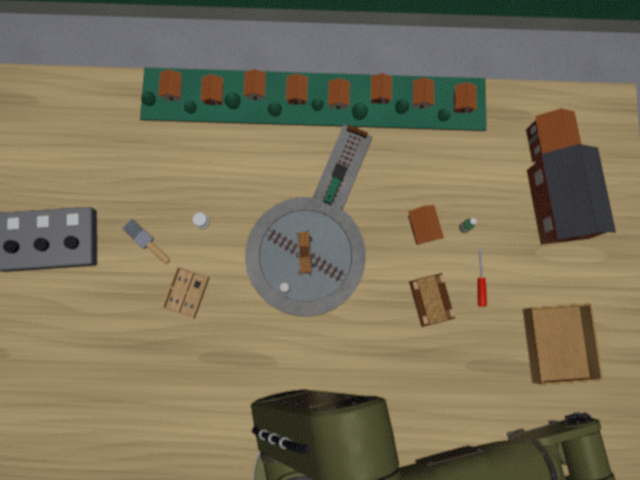

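View pics/side0.png

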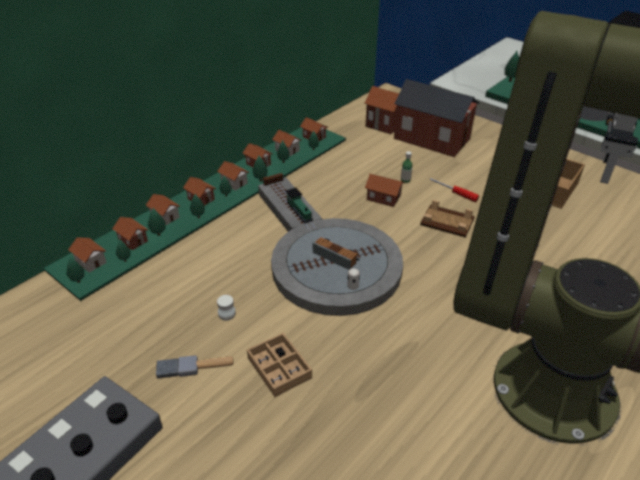

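The top view shows the turntable centred near (306,255), the wagon at (305,252), the cabin at (284,287), the cradle at (432,299) and the loco at (338,180). The parts box is on the left. The side view agrees. I'll take an enlarged crop next to get the geometry.

```bash
python3 - <<'E'
from h import *
im=cv2.imread('pics/top0.png')
a=cv2.resize(im[190:320,245:370],None,fx=4,fy=4,interpolation=cv2.INTER_CUBIC)
b=cv2.resize(im[265:335,402:462],None,fx=4.5,fy=4.5,interpolation=cv2.INTER_CUBIC)
o=np.zeros((520,780,3),np.uint8);o[:a.shape[0],:a.shape[1]]=a;o[:b.shape[0],505:505+b.shape[1]]=b
cv2.imwrite('pics/crop0.png',np.clip(o*1.6,0,255).astype(np.uint8))
c=cam('top')
print(ray(c,[[306,255]],.036),ray(c,[[305,252]],.05),ray(c,[[432,299]],.012))
hsv=cv2.cvtColor(im,cv2.COLOR_BGR2HSV)
for p in [(302,240),(305,252),(308,262),(284,287),(432,299),(420,287),(340,250),(253,255),(300,246)]: print(p,hsv[p[1],p[0]])
E
```

```text
[[0.57578641 0.00908567 0.036     ]] [[0.58188961 0.01184683 0.05      ]] [[ 0.46834124 -0.3389386   0.012     ]]
(302, 240) [ 15 167 127]
(305, 252) [ 11 132  81]
(308, 262) [ 14 150 121]
(284, 287) [105   3 178]
(432, 299) [ 17 138 129]
(420, 287) [ 17 136 129]
(340, 250) [101  23 120]
(253, 255) [ 20   6 121]
(300, 246) [ 11 137 104]
```

View pics/crop0.png

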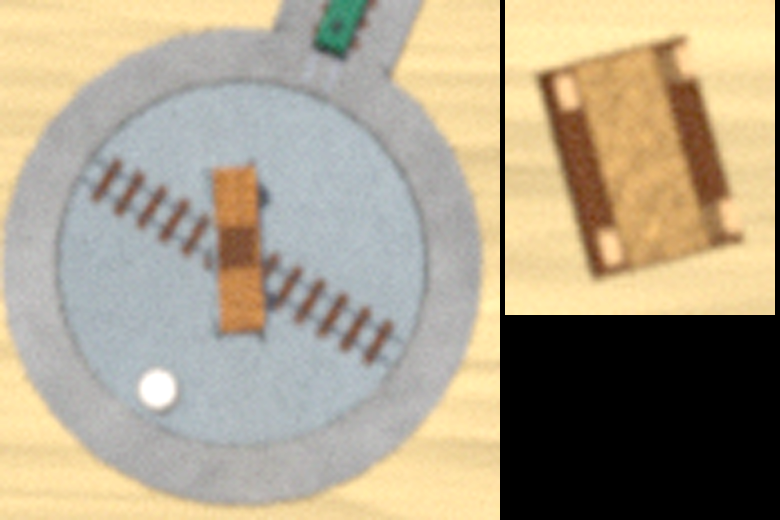

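The crop shows the wagon with its wheels on the image right (262,195)/(272,298), so the roof faces left. The cabin is at (157,388). The cradle's light cheek tops and board corners are clear.

```bash
python3 - <<'E'
from h import *
c=cam('top');s=cam('side')
A=lambda p:(np.array(p,float)+.5)/4-.5+[245,190]
B=lambda p:(np.array(p,float)-[505,0]+.5)/4.5-.5+[402,265]
im=np.ascontiguousarray(c['pixels'][:,:,::-1]).astype(int);hsv=cv2.cvtColor(im.astype(np.uint8),cv2.COLOR_BGR2HSV)
pw=ray(c,A([[215,169],[258,168],[265,330],[222,332]]),.068);print('wagon',pw.mean(0)[:2],pw[:,:2].round(4).tolist())
d=(pw[0]+pw[1]-pw[2]-pw[3])[:2];print('yaw',np.arctan2(d[1],d[0]),np.linalg.norm(d)/2)
ww=ray(c,A([[262,195],[272,298]]),.054);print('wheels',ww[:,:2])
# turntable outer circle
m=((hsv[...,1]<60)&(hsv[...,2]>60)).astype(np.uint8);m[:195]=0;m[320:]=0;m[:,:240]=0;m[:,375:]=0
k=max(cv2.findContours(m,0,cv2.CHAIN_APPROX_NONE)[0],key=cv2.contourArea)[:,0]
P=ray(c,k,.036)[:,:2];ctr=np.array([.5758,.009])
for _ in range(8):
    r=np.linalg.norm(P-ctr,axis=1);Q=P[(abs(r-.165)<.008)]
    a=np.linalg.lstsq(np.c_[2*Q,np.ones(len(Q))],(Q**2).sum(1),rcond=None)[0];ctr=a[:2]
print('table',ctr,np.sqrt(a[2]+ctr@ctr),len(Q))
# deck circle pts from crop
# siding: grey pixels beyond r .19
m2=(((hsv[...,1]<60)|((hsv[...,0]>40)))&(hsv[...,2]>30)).astype(np.uint8)
v,u=np.nonzero(m2[125:260,280:385]);p=ray(c,np.c_[u+280,v+125],.036)[:,:2]-ctr;r=np.linalg.norm(p,axis=1)
q=p[(r>.18)&(r<.35)&(abs(np.arctan2(p[:,1],p[:,0]))<.6)]
for lo in np.arange(.18,.34,.02):
    w=q[(np.linalg.norm(q,axis=1)>lo)&(np.linalg.norm(q,axis=1)<lo+.02)];print(round(lo+.01,2),len(w),np.arctan2(*w.mean(0)[::-1]).round(3) if len(w) else '')
mc=((hsv[...,2]>150)&(hsv[...,1]<40)).astype(np.uint8);v,u=np.nonzero(mc[275:300,272:297]);uv=[u.mean()+272,v.mean()+275]
cb=ray(c,[uv],.075)[0,:2];print('cabin',cb,np.linalg.norm(cb-ctr),'ang',np.arctan2(*(cb-ctr)[::-1]))
pr=ray(c,A([[102,180],[382,342]]),.036)[:,:2];e=pr[0]-pr[1];print('track ang',np.arctan2(e[1],e[0]))
for n,z,pts in(('board',.012,[[540,72],[685,38],[742,240],[595,278]]),('cheek',.036,[[568,92],[683,58],[728,215],[609,245]])):
    p=ray(c,B(pts),z)[:,:2];d=p[0]+p[1]-p[2]-p[3];print(n,p.mean(0),np.arctan2(d[1],d[0]),np.linalg.norm(d)/2,np.linalg.norm(p[0]-p[1]))
im=cv2.imread('pics/side0.png')
a=cv2.resize(im[225:300,300:400],None,fx=4,fy=4,interpolation=cv2.INTER_CUBIC);b=cv2.resize(im[195:240,415:480],None,fx=6,fy=6,interpolation=cv2.INTER_CUBIC)
o=np.zeros((300,800,3),np.uint8);o[:,:400]=a;o[:270,405:795]=b
cv2.imwrite('pics/crop1.png',np.clip(o*1.7,0,255).astype(np.uint8))
E
```

```text
wagon [0.57936192 0.01256481] [[0.6333, 0.0311], [0.6349, 0.0023], [0.5257, -0.0058], [0.5235, 0.0227]]
yaw 0.0756881111452156 0.10975214202487019
wheels [[ 0.61896826 -0.00085181]
 [ 0.54903747 -0.00977057]]
table [0.57665404 0.0116318 ] 0.16330631434730558 333
0.19 230 -0.362
0.21 228 -0.365
0.23 226 -0.365
0.25 227 -0.366
0.27 218 -0.362
0.29 207 -0.365
0.31 210 -0.363
0.33 208 -0.362
0.35 102 -0.368
cabin [0.4845545  0.06407986] 0.10598643462562109 ang 2.6239230850346194
track ang 1.0732891996002114
board [ 0.46737501 -0.33812381] 0.2670320824381381 0.12709188636083185 0.09191914885283597
cheek [ 0.46828427 -0.3371416 ] 0.26922778995174856 0.09521183642177491 0.07292958940197193
```

View pics/crop1.png

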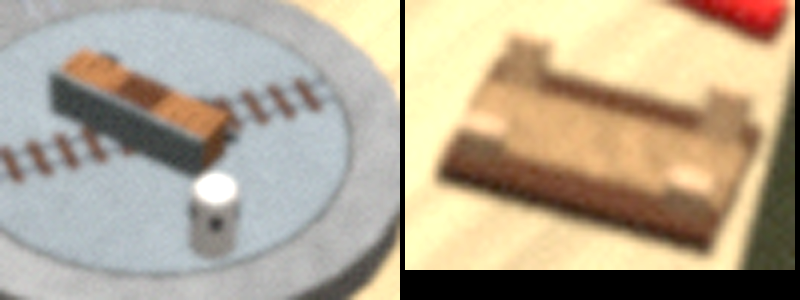

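The side crop confirms that the grey roof faces world +y and the wheels −y. The wagon's yaw is about 0.076 rad, the cradle's 0.268 rad, and the siding's −0.364 rad. The cabin angle is 2.624 rad and has to reach 1.207 rad.

```bash
cat >> h.py <<'E'
def rows(targets):
    o=ctrl.get_obs();p=o['ee_pos'];y=o['eef_rot'][2];c,s=np.cos(y),np.sin(y)
    for x in targets:
        d=np.array(x[:3])-p;r=-np.degrees((x[3]-y+np.pi)%(2*np.pi)-np.pi)
        print([round(c*d[0]+s*d[1],4),round(s*d[0]-c*d[1],4),round(-d[2],4),round(r,1)])
E
python3 -c "
from h import *
rows([(.5792,.0156,.16,.076),(.5792,.0156,.056,.076)])"
```

```text
[np.float64(0.5589), np.float64(-0.3971), np.float64(0.0622), np.float64(12.5)]
[np.float64(0.5589), np.float64(-0.3971), np.float64(0.1662), np.float64(12.5)]
```

Emit:
move_arm(commands=[[0.559, -0.397, 0.04, 12.5], [0.559, -0.397, 0.04, 12.5], [0.559, -0.397, 0.04, 12.5], [0.559, -0.397, 0.04, 12.5], [0.559, -0.397, 0.04, 12.5], [0.559, -0.397, 0.04, 12.5], [0.559, -0.397, 0.04, 12.5], [0.559, -0.397, 0.04, 12.5], [0.559, -0.397, 0.04, 12.5], [0.559, -0.397, 0.04, 12.5]], jaw=1, grip_force=20)

```text
time_s: 1.5
ee_pos: [0.5416, -0.0326, 0.1861]
eef_rot: [-3.141, -0.0, 0.076]
force: [1.6, -0.6, 0.7]
grip_width: 0.0941
```

```bash
python3 -c "
from h import *
rows([(.5792,.0156,.15,.076),(.5792,.0156,.056,.076)])"
```

```text
[np.float64(0.0411), np.float64(-0.0452), np.float64(0.0361), np.float64(-0.0)]
[np.float64(0.0411), np.float64(-0.0452), np.float64(0.1301), np.float64(-0.0)]
```

Emit:
move_arm(commands=[[0.041, -0.045, 0.036, 0], [0.041, -0.045, 0.036, 0], [0.041, -0.045, 0.036, 0], [0.041, -0.045, 0.06, 0], [0.041, -0.045, 0.085, 0], [0.041, -0.045, 0.105, 0], [0.041, -0.045, 0.12, 0], [0.041, -0.045, 0.13, 0], [0.041, -0.045, 0.13, 0]])

```text
time_s: 2.62
ee_pos: [0.579, 0.0152, 0.0561]
eef_rot: [-3.141, 0.0, 0.075]
force: [0.5, -0.3, -0.3]
grip_width: 0.094
```

```bash
python3 - <<'E'
from h import *
rows([(.5792,.0156,.056,.076)])
c=cam('side');im=cv2.resize(c['pixels'][170:320,260:430,::-1],None,fx=4,fy=4,interpolation=cv2.INTER_CUBIC)
cv2.imwrite('pics/s1.png',np.clip(im*1.6,0,255).astype(np.uint8))
E
```

```text
[np.float64(0.0003), np.float64(-0.0004), np.float64(0.0001), np.float64(-0.0)]
```

View pics/s1.png

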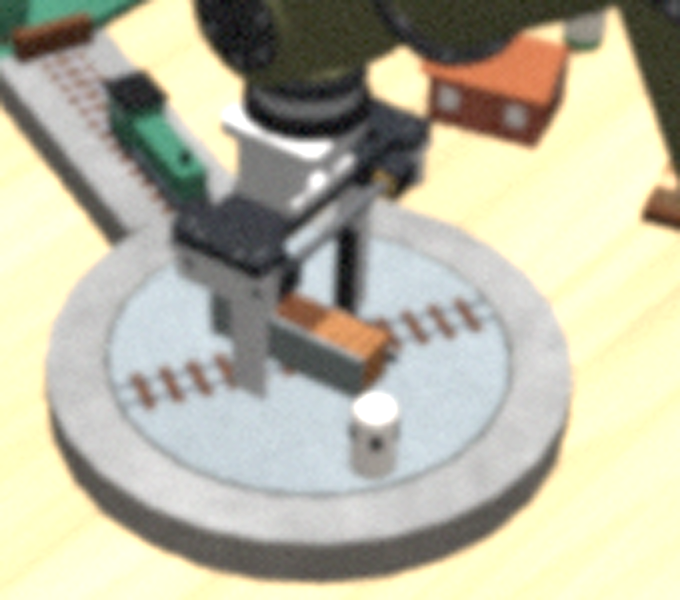

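The fingers straddle the wagon at mid-length, with the near finger at about (250,370) and the far one at about (350,280). I'll close on it.

Emit:
move_arm(commands=[[0, 0, 0, 0], [0, 0, 0, 0], [0, 0, 0, 0], [0, 0, 0, 0], [0, 0, 0, 0], [0, 0, 0, 0]], jaw=-1, grip_force=20)

```text
time_s: 3.42
ee_pos: [0.5792, 0.0152, 0.0565]
eef_rot: [-3.141, -0.001, 0.076]
force: [-0.3, -0.3, 0.3]
grip_width: 0.0377
```

Emit:
move_arm(commands=[[0, 0, 0, 0], [0, 0, 0, 0], [0, 0, -0.01, 0], [0, 0, -0.03, 0], [0, 0, -0.06, 0], [0, 0, -0.09, 0], [0, 0, -0.105, 0], [0, 0, -0.105, 0], [0, 0, -0.105, 0]])

```text
time_s: 4.55
ee_pos: [0.5787, 0.0152, 0.1603]
eef_rot: [-3.141, 0.001, 0.076]
force: [0.1, 0.4, -1.2]
grip_width: 0.0358
```

```bash
python3 - <<'E'
from h import *
rows([(.4672,-.3346,.16,.268),(.4672,-.3346,.032,.268)])
c=cam('side');d=cam('top')
o=np.zeros((600,800,3),np.uint8)
o[:,:400]=cv2.resize(c['pixels'][150:300,290:390,::-1],(400,600),interpolation=cv2.INTER_CUBIC)
o[:,400:]=cv2.resize(d['pixels'][190:340,255:355,::-1],(400,600),interpolation=cv2.INTER_CUBIC)
cv2.imwrite('pics/s2.png',np.clip(o*1.6,0,255).astype(np.uint8))
E
```

```text
[np.float64(-0.1376), np.float64(0.3404), np.float64(0.0003), np.float64(-11.0)]
[np.float64(-0.1376), np.float64(0.3404), np.float64(0.1283), np.float64(-11.0)]
```

View pics/s2.png

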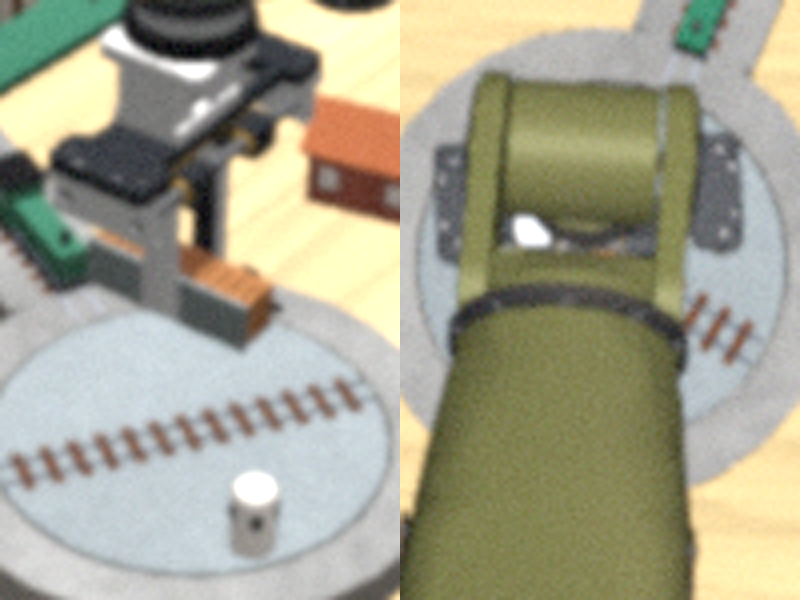

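The wagon is lifted, level and gripped at 35.8 mm. The finger covers x from roughly 140 to 180 on the roof, near mid-length. I'll carry it to the cradle.

Emit:
move_arm(commands=[[-0.015, 0.035, 0, -1], [-0.035, 0.085, 0, -3], [-0.055, 0.135, 0, -5], [-0.075, 0.185, 0, -7], [-0.095, 0.235, 0, -8], [-0.115, 0.285, 0, -10], [-0.13, 0.325, 0, -11], [-0.1375, 0.3405, 0, -11], [-0.1375, 0.3405, 0, -11], [-0.1375, 0.3405, 0, -11]])

```text
time_s: 5.9
ee_pos: [0.4678, -0.3335, 0.1602]
eef_rot: [-3.14, 0.001, 0.268]
force: [0.2, -1.0, -0.5]
grip_width: 0.0361
```

```bash
python3 - <<'E'
from h import *
rows([(.4672,-.3346,.09,.268),(.4672,-.3346,.032,.268)])
c=cam('side');d=cam('top')
o=np.zeros((600,800,3),np.uint8)
o[:,:400]=cv2.resize(c['pixels'][120:270,400:500,::-1],(400,600),interpolation=cv2.INTER_CUBIC)
o[:,400:]=cv2.resize(d['pixels'][220:370,380:480,::-1],(400,600),interpolation=cv2.INTER_CUBIC)
cv2.imwrite('pics/s3.png',np.clip(o*1.6,0,255).astype(np.uint8))
E
```

```text
[np.float64(-0.0009), np.float64(0.0009), np.float64(0.0702), np.float64(0.0)]
[np.float64(-0.0009), np.float64(0.0009), np.float64(0.1282), np.float64(0.0)]
```

View pics/s3.png

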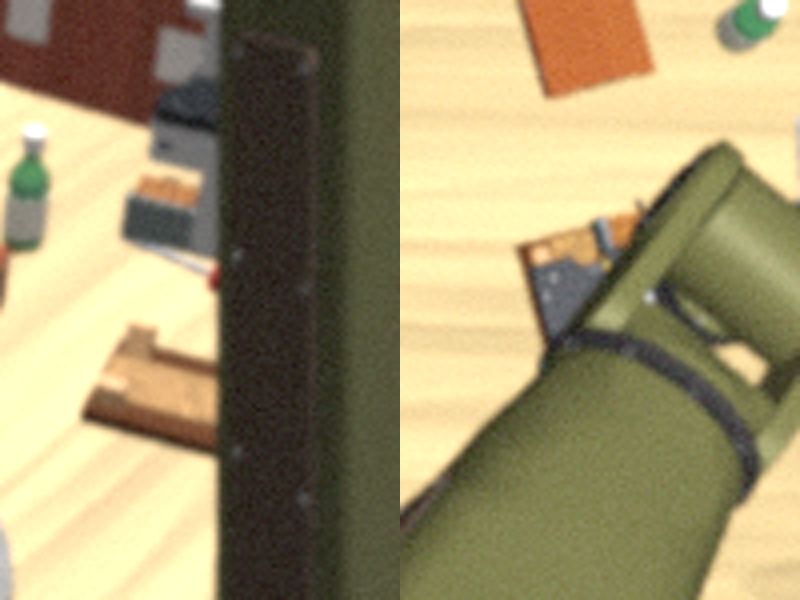

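The wagon is held above the cradle. The arm partly hides it, but the alignment looks right in both views. Lowering it slowly.

Emit:
move_arm(commands=[[-0.001, 0.001, 0.02, 0], [-0.001, 0.001, 0.045, 0], [-0.001, 0.001, 0.07, 0], [-0.001, 0.001, 0.09, 0], [-0.001, 0.001, 0.105, 0], [-0.001, 0.001, 0.115, 0], [-0.001, 0.001, 0.122, 0], [-0.001, 0.001, 0.125, 0], [-0.001, 0.001, 0.1265, 0], [-0.001, 0.001, 0.1265, 0]])

```text
time_s: 7.25
ee_pos: [0.4671, -0.3348, 0.0341]
eef_rot: [-3.141, 0.001, 0.269]
force: [0.7, 0.2, -1.3]
grip_width: 0.0357
```

Emit:
move_arm(commands=[[0, 0, 0.001, 0], [0, 0, 0.002, 0], [0, 0, 0.002, 0], [0, 0, 0.002, 0]])

```text
time_s: 7.75
ee_pos: [0.4672, -0.3349, 0.0325]
eef_rot: [-3.141, 0.001, 0.269]
force: [-2.7, 1.7, 5.9]
grip_width: 0.0358
```

Contact with the floor is felt (about +6 N). Releasing, then rising.

Emit:
move_arm(commands=[[0, 0, 0, 0], [0, 0, 0, 0], [0, 0, 0, 0], [0, 0, 0, 0], [0, 0, 0, 0], [0, 0, -0.01, 0], [0, 0, -0.04, 0], [0, 0, -0.08, 0], [0, 0, -0.13, 0], [0, 0, -0.16, 0]], jaw=1)

```text
time_s: 9.0
ee_pos: [0.4676, -0.3351, 0.1959]
eef_rot: [3.139, -0.001, 0.269]
force: [-0.7, 0.4, -0.4]
grip_width: 0.0938
```

```bash
python3 - <<'E'
from h import *
rows([(.4845,.0641,.18,2.624),(.4845,.0641,.06,2.624)])
E
```

```text
[np.float64(0.1223), np.float64(-0.3804), np.float64(0.0159), np.float64(-134.9)]
[np.float64(0.1223), np.float64(-0.3804), np.float64(0.1359), np.float64(-134.9)]
```

Emit:
move_arm(commands=[[0.0, -0.02, 0, -10], [0.0, -0.05, 0, -20], [0.0, -0.09, 0, -30], [0.0, -0.13, 0, -40], [0.0, -0.17, 0, -50], [0.0, -0.2, 0, -60], [0.0, -0.2, 0, -70], [0.0, -0.2, 0, -80], [0.0, -0.2, 0, -90], [0.0, -0.2, 0, -100]])

```text
time_s: 10.25
ee_pos: [0.4145, -0.1423, 0.1962]
eef_rot: [3.14, 0.003, 2.02]
force: [-0.3, 0.6, 0.4]
grip_width: 0.0938
```

```bash
python3 - <<'E'
from h import *
rows([(.4845,.0641,.18,2.624),(.4845,.0641,.06,2.624)])
d=cam('top');c=cam('side')
hsv=cv2.cvtColor(d['pixels'],cv2.COLOR_RGB2HSV)
mc=((hsv[...,2]>150)&(hsv[...,1]<40)).astype(np.uint8);v,u=np.nonzero(mc[265:310,262:310]);print(len(u),ray(d,[[u.mean()+262,v.mean()+265]],.075))
o=np.zeros((560,800,3),np.uint8)
o[:,:400]=cv2.resize(d['pixels'][200:340,255:355,::-1],(400,560),interpolation=cv2.INTER_CUBIC)
o[:280,400:]=cv2.resize(d['pixels'][265:335,385:485,::-1],(400,280),interpolation=cv2.INTER_CUBIC)
o[280:,400:]=cv2.resize(c['pixels'][185:255,400:500,::-1],(400,280),interpolation=cv2.INTER_CUBIC)
cv2.imwrite('pics/s4.png',np.clip(o*1.6,0,255).astype(np.uint8))
E
```

```text
[np.float64(0.1555), np.float64(0.1527), np.float64(0.0162), np.float64(-34.6)]
[np.float64(0.1555), np.float64(0.1527), np.float64(0.1362), np.float64(-34.6)]
60 [[0.48442557 0.06399108 0.075     ]]
```

View pics/s4.png

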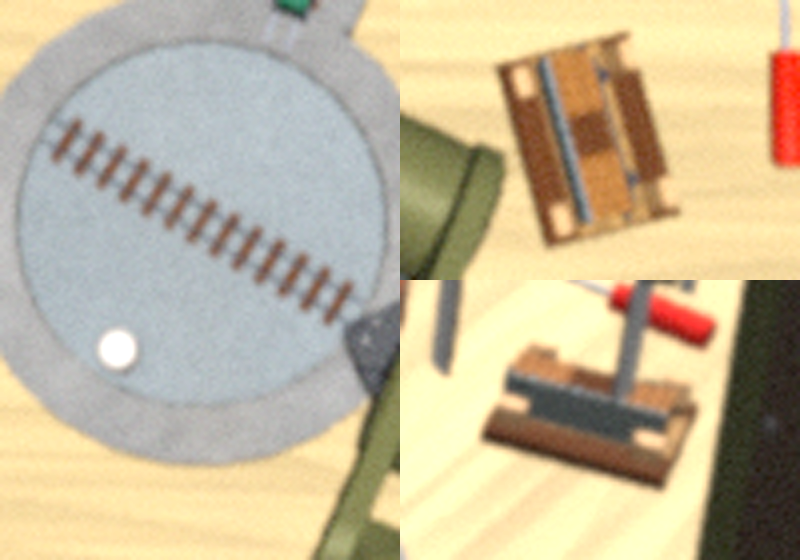

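The wagon lies released in the channel, with its brown side spanning about (573,50) to (605,215) in the crop. The track hasn't moved, and the cabin re-measures within 0.2 mm of before. I'll quantify the wagon's position in the cradle.

```bash
python3 - <<'E'
from h import *
d=cam('top');
hsv=cv2.cvtColor(d['pixels'],cv2.COLOR_RGB2HSV)
C=lambda p:(np.array(p,float)-[400,0]+.5)/4-.5+[385,265]
p=ray(d,C([[553,54],[591,46],[631,208],[592,217]]),.044)[:,:2]   # brown top corners
b=ray(d,C([[498,66],[630,35],[680,212],[550,247]]),.012)[:,:2]
k=ray(d,C([[524,82],[626,50],[664,190],[562,218]]),.036)[:,:2]
for n,q in(('wag',p),('board',b),('cheek',k)):
    e=q[0]+q[1]-q[2]-q[3];print(n,q.mean(0),np.arctan2(e[1],e[0]),np.linalg.norm(e)/2,np.linalg.norm(q[0]-q[1]+q[3]-q[2])/2)
for ct in(b.mean(0),k.mean(0),np.array([.468,-.3375])):
    v=p.mean(0)-ct;a=.268;print(v@[np.cos(a),np.sin(a)],v@[-np.sin(a),np.cos(a)])
E
```

```text
wag [ 0.47056746 -0.33382295] 0.23655645488983482 0.11096119210712964 0.02665369018691027
board [ 0.46704741 -0.33888383] 0.27681593227560536 0.12575033609419067 0.09323139611194527
cheek [ 0.46861881 -0.33703217] 0.26725428250978595 0.09532724206345555 0.07237584924696186
0.004734535599592645 0.003948088159089999
0.0027289039313487407 0.0025786485896082596
0.003449506658790664 0.0028659112095720174
```

The wagon is about 3 mm off along and 3 mm off across, with 0.03 rad of yaw, all well within limits. Now the cabin.

Emit:
move_arm(commands=[[0.04, 0.04, 0.016, -9], [0.08, 0.08, 0.016, -18], [0.12, 0.12, 0.016, -27], [0.1555, 0.1525, 0.016, -34.6], [0.1555, 0.1525, 0.016, -34.6], [0.1555, 0.1525, 0.016, -34.6], [0.1555, 0.1525, 0.016, -34.6]])

```text
time_s: 11.28
ee_pos: [0.4861, 0.0624, 0.1798]
eef_rot: [-3.141, 0.004, 2.612]
force: [0.7, 0.4, -0.4]
grip_width: 0.0944
```

```bash
python3 - <<'E'
from h import *
rows([(.4845,.0641,.06,2.624)])
E
```

```text
[np.float64(0.0023), np.float64(0.0007), np.float64(0.1198), np.float64(-0.7)]
```

Emit:
move_arm(commands=[[0.002, 0.001, 0.04, -0.7], [0.002, 0.001, 0.08, -0.7], [0.002, 0.001, 0.105, -0.7], [0.002, 0.001, 0.119, -0.7], [0.002, 0.001, 0.119, -0.7], [0.002, 0.001, 0.119, -0.7]])

```text
time_s: 12.02
ee_pos: [0.4857, 0.0638, 0.0618]
eef_rot: [3.142, 0.005, 2.623]
force: [-0.4, 0.1, 0.4]
grip_width: 0.0939
```

Emit:
move_arm(commands=[[0, 0, 0, 0], [0, 0, 0, 0], [0, 0, 0, 0], [0, 0, 0, 0], [0, 0, 0, 0], [0, 0, 0, 0], [0, 0, 0, 0], [0, 0, 0, 0]], jaw=-1, grip_force=8)

```text
time_s: 13.02
ee_pos: [0.4857, 0.0638, 0.0618]
eef_rot: [3.142, 0.005, 2.623]
force: [0.0, 0.2, 0.1]
grip_width: 0.0276
```

```bash
python3 - <<'E'
from h import *
ct=np.array([.5767,.0116]);p=ctrl.get_obs()['ee_pos'][:2]-ct;r=.106;t0=np.arctan2(p[1],p[0]);print(t0,np.hypot(*p),ctrl.get_obs()['force'])
rows([(ct[0]+r*np.cos(t),ct[1]+r*np.sin(t),.061,t) for t in 2.624-np.array([.03,.1,.2,.3,.4,.5,.6,.7,.72,.72])])
E
```

```text
2.6207073683727256 0.10485921260985306 [0.03802943 0.19357594 0.05692053]
[np.float64(0.0011), np.float64(0.0028), np.float64(0.0008), np.float64(1.7)]
[np.float64(0.0006), np.float64(0.0102), np.float64(0.0008), np.float64(5.7)]
[np.float64(-0.001), np.float64(0.0207), np.float64(0.0008), np.float64(11.4)]
[np.float64(-0.0036), np.float64(0.031), np.float64(0.0008), np.float64(17.2)]
[np.float64(-0.0072), np.float64(0.0409), np.float64(0.0008), np.float64(22.9)]
[np.float64(-0.0118), np.float64(0.0505), np.float64(0.0008), np.float64(28.6)]
[np.float64(-0.0173), np.float64(0.0595), np.float64(0.0008), np.float64(34.3)]
[np.float64(-0.0237), np.float64(0.068), np.float64(0.0008), np.float64(40.1)]
[np.float64(-0.0251), np.float64(0.0696), np.float64(0.0008), np.float64(41.2)]
[np.float64(-0.0251), np.float64(0.0696), np.float64(0.0008), np.float64(41.2)]
```

Cabin gripped at 27.6 mm. First half of the swing.

Emit:
move_arm(commands=[[0.001, 0.003, 0, 1.7], [0.0005, 0.01, 0, 5.7], [-0.001, 0.0205, 0, 11.4], [-0.0035, 0.031, 0, 17.2], [-0.007, 0.041, 0, 22.9], [-0.012, 0.0505, 0, 28.6], [-0.0175, 0.0595, 0, 34.3], [-0.0235, 0.068, 0, 40.1], [-0.025, 0.0695, 0, 41.2], [-0.025, 0.0695, 0, 41.2]])

```text
time_s: 14.28
ee_pos: [0.5424, 0.1109, 0.062]
eef_rot: [3.138, 0.005, 1.903]
force: [3.9, -8.1, 0.3]
grip_width: 0.028
```

```bash
python3 - <<'E'
from h import *
ct=np.array([.5767,.0116]);p=ctrl.get_obs()['ee_pos'][:2]-ct;r=.106;t0=np.arctan2(p[1],p[0]);print(t0,np.hypot(*p),ctrl.get_obs()['force'])
rows([(ct[0]+r*np.cos(t),ct[1]+r*np.sin(t),.061,t) for t in [1.85,1.75,1.65,1.55,1.45,1.35,1.27,1.22,1.207,1.207]])
E
```

```text
1.9029015103092397 0.1050866488102503 [ 3.9478984  -8.082686    0.31152207]
[np.float64(0.0008), np.float64(0.0056), np.float64(0.001), np.float64(3.0)]
[np.float64(-0.0003), np.float64(0.0161), np.float64(0.001), np.float64(8.8)]
[np.float64(-0.0025), np.float64(0.0265), np.float64(0.001), np.float64(14.5)]
[np.float64(-0.0056), np.float64(0.0366), np.float64(0.001), np.float64(20.2)]
[np.float64(-0.0098), np.float64(0.0464), np.float64(0.001), np.float64(26.0)]
[np.float64(-0.0149), np.float64(0.0557), np.float64(0.001), np.float64(31.7)]
[np.float64(-0.0196), np.float64(0.0627), np.float64(0.001), np.float64(36.3)]
[np.float64(-0.0229), np.float64(0.0669), np.float64(0.001), np.float64(39.1)]
[np.float64(-0.0237), np.float64(0.068), np.float64(0.001), np.float64(39.9)]
[np.float64(-0.0237), np.float64(0.068), np.float64(0.001), np.float64(39.9)]
```

A small radial load of about 9 N inward means my radius is slightly too large, so I'll trim x by about 2 mm inward for the second half. The tool's +x points outward here.

Emit:
move_arm(commands=[[-0.001, 0.0055, 0, 3], [-0.002, 0.016, 0, 8.8], [-0.0045, 0.026, 0, 14.5], [-0.0075, 0.036, 0, 20.2], [-0.0115, 0.0455, 0, 26], [-0.0165, 0.055, 0, 31.7], [-0.021, 0.062, 0, 36.3], [-0.0245, 0.066, 0, 39.1], [-0.0255, 0.067, 0, 39.9], [-0.0255, 0.067, 0, 39.9]])

```text
time_s: 15.52
ee_pos: [0.614, 0.1092, 0.0621]
eef_rot: [3.136, 0.001, 1.207]
force: [3.5, 5.2, -3.8]
grip_width: 0.0279
```

Emit:
move_arm(commands=[[0, 0, 0, 0], [0, 0, 0, 0]])

```text
time_s: 15.78
ee_pos: [0.614, 0.1093, 0.062]
eef_rot: [3.136, 0.001, 1.207]
force: [2.8, 1.8, -1.3]
grip_width: 0.0278
```

```bash
python3 - <<'E'
from h import *
ct=np.array([.5767,.0116]);p=ctrl.get_obs()['ee_pos'][:2]-ct;print(np.arctan2(p[1],p[0]),np.hypot(*p),ctrl.get_obs()['force'])
E
```

```text
1.206285069974591 0.10457489930197415 [ 2.76708691  1.84865355 -1.27854352]
```

Emit:
move_arm(commands=[[0, 0, 0, 0], [0, 0, 0, 0], [0, 0, 0, 0], [0, 0, 0, 0], [0, 0, 0, 0], [0, 0, 0, 0], [0, 0, -0.02, 0], [0, 0, -0.06, 0], [0, 0, -0.11, 0], [0, 0, -0.15, 0]], jaw=1)

```text
time_s: 17.02
ee_pos: [0.6133, 0.1098, 0.2158]
eef_rot: [3.134, 0.0, 1.207]
force: [0.9, -0.1, 0.1]
grip_width: 0.0942
```

```bash
python3 - <<'E'
from h import *
rows([(.38,.18,.22,1.207)])
E
```

```text
[np.float64(-0.0175), np.float64(-0.243), np.float64(-0.0042), np.float64(-0.0)]
```

Emit:
move_arm(commands=[[-0.005, -0.05, -0.005, 0], [-0.01, -0.1, -0.005, 0], [-0.015, -0.15, -0.005, 0], [-0.017, -0.2, -0.005, 0], [-0.017, -0.26, -0.005, 0], [-0.017, -0.26, -0.005, 0], [-0.017, -0.26, -0.005, 0]])

```text
time_s: 17.9
ee_pos: [0.3649, 0.1867, 0.22]
eef_rot: [3.132, -0.001, 1.207]
force: [-0.7, 0.1, -0.6]
grip_width: 0.094
```

```bash
python3 - <<'E'
from h import *
d=cam('top');ct=np.array([.5767,.0116])
hsv=cv2.cvtColor(d['pixels'],cv2.COLOR_RGB2HSV)
mc=((hsv[...,2]>150)&(hsv[...,1]<40)).astype(np.uint8)
n,l,s,c=cv2.connectedComponentsWithStats(mc)
for i in range(1,n):
    if s[i,4]>20:
        p=ray(d,[c[i]],.075)[0,:2]-ct
        if np.hypot(*p)<.13: print(c[i],s[i,4],np.hypot(*p),np.arctan2(p[1],p[0]),'want 1.207')
save(d,'t5.png');im=d['pixels'][120:345,175:475,::-1]
cv2.imwrite('pics/t5c.png',np.clip(cv2.resize(im,None,fx=2.6,fy=2.6,interpolation=cv2.INTER_CUBIC)*1.6,0,255).astype(np.uint8))
E
```

```text
[268.14035088 237.29824561] 57 0.10649076974360137 1.2048961365635056 want 1.207
```

View pics/t5c.png

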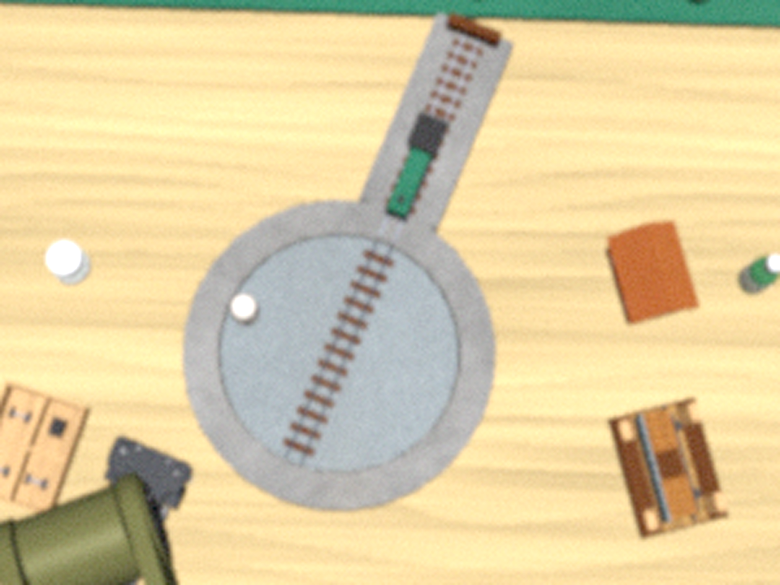

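The deck track runs (300,448) to (380,258) in line with the siding, and the wagon sits in the cradle at (668,463). The loco, jar, cottage and oil bottle are undisturbed and the arm is clear of everything, so I'm handing in.

```bash
python3 -c "
from station import ctrl
print(ctrl.hand_in())"
```

```text
the job is handed in; nothing more can be done
None
```

The job is done and handed in at about 18 s of the 59 s allowed; the hand-in gives no verdict.

- **Wagon:** I lifted it off the turntable, set it down on its side in the cradle until the floor was felt (about 6 N), and released it. In the top view it lay about 3 mm off centre along the channel and 3 mm across, with about 0.03 rad of yaw error.
- **Turntable:** I turned the deck by its cabin, let go and moved the arm clear. The last picture put the cabin at 1.205 rad against the 1.207 rad needed, so the track is in line with the siding.
- **Other objects:** The loco, jar, cottage and oil bottle looked undisturbed in that picture. The brush and screwdriver were outside that last crop, so I did not check them at the end.
- **Disagreements:** During the turn I saw a radial load of about 9 N because my radius was slightly too large. I moved the path about 2 mm inward and carried on. No check failed.

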